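# Line up the reds from pale to dark on the paint rail

### The job

Line up the four jars of red paint on the wooden rail by shade, each standing centred on its own round mark: the palest next to the white button, then darker and darker, to the darkest next to the black button. Do not tip any jar over, and leave the yellow jar and the drinking glass standing where they are.

Things in the scene. Friction and masses are not known exactly. Their poses are not given: they have to be found in the camera images.
- jar_pale: Closed paint jar of pale pink, the lightest of the four reds; round, 40 mm across and 52 mm tall, 60 to 130 g, straight-sided (40 mm across up to 36 mm, then a white cap 38 mm across with a paint-coloured disc on top). Stands upright on the table. Origin: centre of its underside, z up.
- jar_coral: Closed paint jar of coral (light, bright red), the second lightest; round, 40 mm across and 52 mm tall, 60 to 130 g, straight-sided (40 mm across up to 36 mm, then a white cap 38 mm across with a paint-coloured disc on top). Stands upright on the table. Origin: centre of its underside, z up.
- jar_red: Closed paint jar of deep red, the second darkest; round, 40 mm across and 52 mm tall, 60 to 130 g, straight-sided (40 mm across up to 36 mm, then a white cap 38 mm across with a paint-coloured disc on top). Stands upright on the table. Origin: centre of its underside, z up.
- jar_maroon: Closed paint jar of very dark maroon, the darkest; round, 40 mm across and 52 mm tall, 60 to 130 g, straight-sided (40 mm across up to 36 mm, then a white cap 38 mm across with a paint-coloured disc on top). Stands upright on the table. Origin: centre of its underside, z up.
- rail: Fixed wooden strip lying on the table, 70 mm wide (its x axis), 410 mm long (its y axis), 12 mm high, with four flush round pale wooden marks (46 mm across, dark border) along its centre line at y = -112.5, -37.5, +37.5 and +112.5 mm. Origin: centre of its underside. A button stands at each end.
- white_button: Fixed white round button, 30 mm across, 6 mm high, on top of the rail on its centre line, 177.5 mm from its middle and 65 mm from the centre of the nearest mark: the end for the palest jar. It may be at either end. Origin: centre of its underside (12 mm above the table).
- black_button: Fixed black round button, 30 mm across, 6 mm high, on top of the rail on its centre line, 177.5 mm from its middle and 65 mm from the centre of the nearest mark: the end for the darkest jar. It may be at either end. Origin: centre of its underside (12 mm above the table).
- jar_yellow: Closed jar of yellow paint, not part of the row, to be left alone; round, 40 mm across and 52 mm tall, 60 to 130 g, straight-sided (40 mm across up to 36 mm, then a white cap 38 mm across with a paint-coloured disc on top). Stands upright on the table. Origin: centre of its underside, z up.
- glass: Empty clear drinking glass, loose, 72 mm across the rim, 120 mm tall, standing on the table to the left; to be left alone. Origin: centre of its underside.
Things that resemble listed ones, but are neither listed nor needed, are in the scene too. What is shaped like the jar_pale but blue or purple is not meant. Leave any turquoise look-alike of the jar_red alone.

How it is judged:
By the outcome, as a careful person would: the job done as asked, in the order asked, and still so for the second after the job is handed in, with the robot touching nothing.
It also fails if it takes over 96 s, if anything falls off the work surface, if the arm or the gripper's body presses on something with over 40 N, if the wrist force passes 120 N, or if a joint passes its speed limit or range.

### The arm

A 6-joint arm with a two-finger parallel gripper is mounted at the origin on the work surface. World frame = base frame: x ahead of the robot, y to its left, z up, the work surface at z = 0. Lengths are in m, angles in rad, forces in N, time in s.
With the tool pointing down it reaches from about 0.35 to 0.85 m from the base axis. Payload 8.1 kg.
Tool frame: the origin (TCP) lies at the very end of the fingers, on their centre line; the grasp point (between the pads) lies 19 mm behind it; z points along the fingers, y is the direction in which the jaws open and shut (so a half turn about z gives the same grasp; the last joint's range is limited). The gripper opens to 85 mm and grips with 20 to 120 N. Pads are 22 mm wide; open, the fingers measure 114 mm over their backs; the gripper's body (76 mm by 85 mm) begins 54 mm behind the grasp point. The pads swing forward as they close: fully open they stand 13 mm farther back than shut.
Start: joints at [1.018, 0.13, 1.488, -0, 1.523, -0.085], TCP at [0.271, 0.536, 0.21] pointing down, gripper open.
Joint ranges: [-2.96, 2.96], [-0.89, 2.26], [0.02, 2.5], [-1.34, 4.48], [0, 2.73], [-2.66, 2.66]. Speed limits (rad/s): [2.39, 2.39, 2.79, 3.14, 3.14, 3.14].

### API

Orientations are given as a 3x3 rotation matrix whose columns are the frame's x, y, z axes.
In Python, from bench import r, imaging, sign_off gives the robot as it stands.
- The arm moves only by the shell command python3 -m jog 'ROWS' [FORCE]. ROWS is a JSON object of lists of equal length, an entry for each row: "delta_pos": the shift along the tool's x, y, z in mm, a list of three; "yaw": the turn about the tool's z in rad; "hand": the closure, from 0 (fully open) to 1 (shut). A call has 1 to 12 rows; each row shifts and turns the commanded pose from where the row before left it, along the tool's axes as they then stand; what a row does not reach is not made up. A row lasts 1/10 s, in which the tool goes at most 50 mm and 8.59 degrees, less where a joint would pass 70% of its speed; a pose out of reach is approached as far as the arm can. A call with a gripper value outside its range is refused whole. The fingers move at their own pace and stop on an object; FORCE is the grip in N (left out, the last holds). Time passes only in rows, so rows that do not move let the fingers close. It gives the time, the measured TCP pose, the force and the opening at its end, in the units of the state.
- r.read_state(): the state, without advancing time (a new reading comes with each control period).
- imaging.get_image(name): name is "scene" or "top" or "wrist"; returns a dict with "pixels" (384x512x3 uint8, red, green, blue), "range_z" (384x512 float32, m along the optical axis (not along the pixel's ray), 0 where there is no reading), "vfov" (degrees; the focal length in pixels is half the picture's height over the tangent of half this angle, whatever the lens; pixels are square), "cx", "cy" (the principal point, pixels), "pose" (4x4, takes a point from camera to world coordinates). Camera axes: x right, y down, z forward; pixel columns grow to the right and rows downward; lengths in m; the calibration is good to about 2 mm. A picture is of the moment at which its call begins.
- sign_off(): hands the job in, once; it reports no verdict.
The state is a dict: "t": time; "qpos": joint angles; "qvel": joint speeds; "joint_efforts": joint torques, N m; "ee_pos": TCP position; "eef_rot": TCP orientation; "ft_force": force on the tool from outside, world axes, zero at the start; "moment": the same for the moment, N m; "gripper_width": finger opening in m.
Only numpy, scipy, OpenCV 4.12 (cv2) and the standard library are available. Lean on these libraries where they do the work, as an engineer would, in place of code of your own. Each camera call takes 0.05 s, during which the arm holds its last target. There are 200 camera calls.

## Working session

There is one attempt and no reset: what is moved stays moved. The work goes in short steps, Python scripts to look and compute and a shell command to move; the robot and the scene stay as the last step left them, time stands still between calls to the robot, and variables do not carry over. Pictures are saved under pics/ and viewed, about 12 in all and at most 16, crops included, and the job is handed in when it is done.

```bash
mkdir -p pics; ls
python3 - <<'E'
from bench import r, imaging
import cv2,numpy as np,pickle
s=r.read_state(); print(s['t'],s['ee_pos'],s['eef_rot'],s['gripper_width'])
for n in ("top","scene"):
    d=imaging.get_image(n); pickle.dump(d,open(f'{n}.pkl','wb'))
    print(n,d['vfov'],d['cx'],d['cy'],d['pose'])
    cv2.imwrite(f'pics/{n}0.png',cv2.resize(d['pixels'][...,::-1],(800,600),interpolation=cv2.INTER_CUBIC))
E
```

```text
pics
0.0 [0.27023782 0.53504043 0.20883968] [[-8.92534336e-01  4.50978363e-01 -9.87694774e-04]
 [ 4.50979407e-01  8.92533018e-01 -1.54470936e-03]
 [ 1.84919696e-04 -1.82413615e-03 -9.99998319e-01]] 0.08560734653198056
top 48.555119636943324 250.69427595343888 196.54082194531895 [[-0.02396704 -0.99776179  0.06242586  0.43612453]
 [-0.99932646  0.02564676  0.02624641  0.05604864]
 [-0.02778869 -0.06175476 -0.99770443  1.44992922]
 [ 0.          0.          0.          1.        ]]
scene 52.67778658457598 250.49876686658462 190.04942997820083 [[-1.63766925e-01  7.60783640e-01 -6.28003701e-01  1.12035149e+00]
 [ 9.86498714e-01  1.26829281e-01 -1.03608019e-01  1.71817503e-01]
 [ 8.25971722e-04 -6.36492410e-01 -7.71282523e-01  8.07014431e-01]
 [ 0.00000000e+00  0.00000000e+00  0.00000000e+00  1.00000000e+00]]
```

View pics/top0.png

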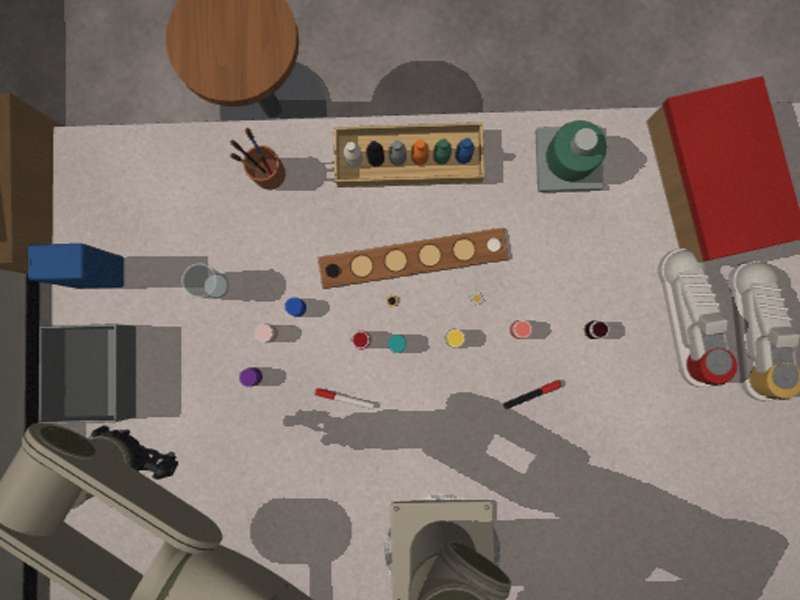

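View pics/scene0.png

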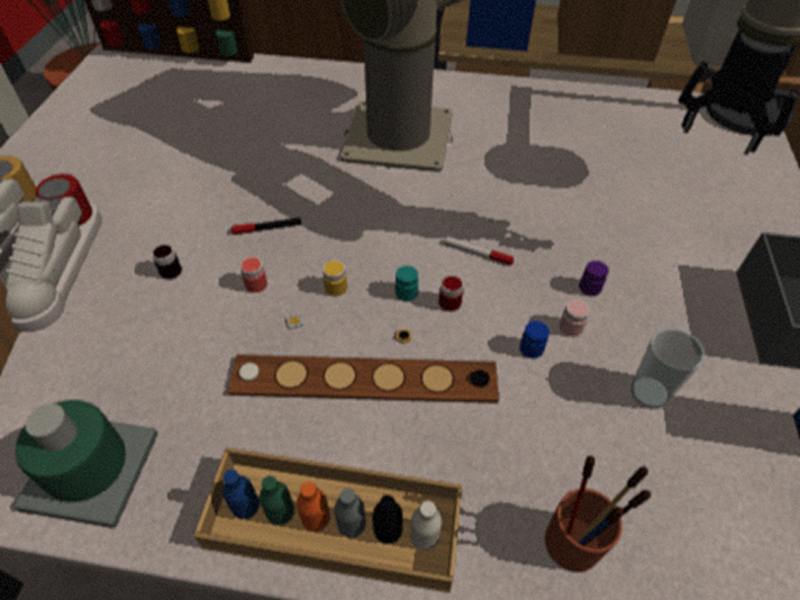

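The top view shows the jars at these pixels (800x600): pale (265,333), red (361,340), coral (521,329), maroon (597,330). The ones to leave are yellow (455,338), turquoise (397,343), blue (295,307), purple (250,377) and the glass (205,280). The rail's white button is at (493,245) and the black one at (333,270).

```bash
cat > h.py <<'E'
import numpy as np,cv2,pickle
def f(d): return d['pixels'].shape[0]/2/np.tan(np.radians(d['vfov'])/2)
def ray(d,u,v,z):
    P=d['pose']; w=P[:3,:3]@np.array([(u-d['cx'])/f(d),(v-d['cy'])/f(d),1]); o=P[:3,3]
    return o+w*(z-o[2])/w[2]
def cloud(d):
    v,u=np.mgrid[:384,:512]; z=d['range_z']
    c=np.stack([(u-d['cx'])/f(d)*z,(v-d['cy'])/f(d)*z,z],-1)
    return c@d['pose'][:3,:3].T+d['pose'][:3,3]
E
python3 - <<'E'
from h import *
for n in("top","scene"):
    d=pickle.load(open(n+'.pkl','rb')); W=cloud(d); ok=d['range_z']>0
    m=(ok&(W[...,2]>.040)&(W[...,2]<.066)&(W[...,0]>.3)&(W[...,0]<.65)&(abs(W[...,1])<.5)).astype(np.uint8)
    k,l,st,ce=cv2.connectedComponentsWithStats(m)
    print(n)
    for i in range(1,k):
        if st[i,4]<20: continue
        q=l==i
        (u,v),rad=cv2.minEnclosingCircle(np.argwhere(q)[:,::-1].astype(np.float32))
        p=W[q]
        print(np.round([*ce[i]],1),st[i,4],'rgb',np.median(d['pixels'][q],0),'ray',ray(d,*ce[i],.052).round(4),'ztop',np.percentile(p[:,2],[50,90]).round(3),'ext',np.ptp(p[:,:2],0).round(3))
    hsv=cv2.cvtColor(d['pixels'],cv2.COLOR_RGB2HSV)
    # pale marks on the rail
    m=cv2.inRange(hsv,(10,50,130),(25,170,255)); k,l,st,ce=cv2.connectedComponentsWithStats(m)
    for i in range(1,k):
        if 60<st[i,4]<500: 
            p=ray(d,*ce[i],.012); print('mark?',ce[i].round(1),st[i],p.round(4))
    for nm,(a,b) in dict(top=dict(w=(493,245),k=(333,270)),scene=dict(w=(249,371),k=(480,378)))[n].items():
        print('button',nm,ray(d,a*.64,b*.64,.018).round(4))
E
```

```text
top
[430.3 176.1] 141 rgb [150. 143. 134.] ray [ 0.5754 -0.4948  0.052 ] ztop [0.053 0.063] ext [0.097 0.017]
[141.1 183.2] 29 rgb [124. 129. 127.] ray [0.5774 0.4558 0.052 ] ztop [0.053 0.064] ext [0.05  0.024]
[187.6 195.9] 107 rgb [ 40.  74. 146.] ray [0.531  0.3014 0.052 ] ztop [0.052 0.056] ext [0.034 0.038]
[333.5 210.2] 109 rgb [199. 102.  92.] ray [ 0.472  -0.1768  0.052 ] ztop [0.052 0.055] ext [0.037 0.037]
[382.9 210.3] 117 rgb [48. 27. 29.] ray [ 0.4675 -0.3366  0.052 ] ztop [0.052 0.055] ext [0.036 0.039]
[168.6 212.6] 110 rgb [200. 167. 162.] ray [0.4773 0.3652 0.052 ] ztop [0.052 0.056] ext [0.036 0.036]
[291. 216.] 102 rgb [201. 170.  61.] ray [ 0.4566 -0.0375  0.052 ] ztop [0.052 0.056] ext [0.033 0.033]
[230.1 217. ] 101 rgb [126.  29.  34.] ray [0.458  0.1622 0.052 ] ztop [0.053 0.057] ext [0.033 0.033]
[253.6 219.4] 107 rgb [ 46. 133. 127.] ray [0.4484 0.0852 0.052 ] ztop [0.052 0.056] ext [0.036 0.036]
[158.6 241.1] 111 rgb [ 98.  52. 119.] ray [0.3847 0.3992 0.052 ] ztop [0.053 0.056] ext [0.033 0.037]
mark? [254.  158.7] [203 146 120  35 433] [0.6547 0.0797 0.0
[... 1498 characters left out ...]
009 0.025]
[417.9 247. ] 182 rgb [94.5 98.  95. ] ray [0.6078 0.4694 0.052 ] ztop [0.053 0.064] ext [0.041 0.05 ]
mark? [  7.2 104.1] [ 0 99 14 17 79] [ 0.2455 -0.7745  0.012 ]
mark? [186. 239.] [177 232  19  15 228] [ 0.6493 -0.0632  0.012 ]
mark? [217. 240.] [208 233  19  15 227] [0.6397 0.0111 0.012 ]
mark? [248.3 240.9] [239 233  19  16 226] [0.6298 0.0857 0.012 ]
mark? [279.4 241.7] [271 234  18  16 226] [0.6199 0.1596 0.012 ]
mark? [170.7 290.1] [144 286  56  10  72] [ 0.7821 -0.0609  0.012 ]
mark? [268.7 305.8] [239 301  57  12 104] [0.7824 0.1557 0.012 ]
mark? [290.  356.8] [288 344   5  25  64] [0.8787 0.2109 0.012 ]
button w [ 0.659  -0.1254  0.018 ]
button k [0.6134 0.2249 0.018 ]
```

The ten jar tops come out at z≈0.052 and 36–38 mm across. The marks sit 75 mm apart and the two views agree on them to 2 mm. Next: an enlarged crop to confirm the colours, and the first turn so the jaws work across the rail.

```bash
python3 - <<'E'
from h import *
d=pickle.load(open('top.pkl','rb')); c=d['pixels'][140:260,145:405,::-1]
cv2.imwrite('pics/crop.png',cv2.resize(c,(780,360),interpolation=cv2.INTER_CUBIC))
E
python3 -m jog '{"delta_pos":[[0,0,0],[0,0,0],[0,0,0],[0,0,0],[0,0,0],[0,0,0],[0,0,0],[0,0,0]],"yaw":[0.14,0.14,0.14,0.14,0.14,0.14,0.13,0],"hand":[0,0,0,0,0,0,0,0]}' 40
```

```text
t: 0.9
ee_pos: [0.2704, 0.5353, 0.2093]
eef_rot: [[-0.131, 0.991, -0.001], [0.991, 0.131, -0.001], [-0.001, -0.001, -1.0]]
ft_force: [-0.1, -0.2, 0.4]
gripper_width: 0.0852
```

View pics/crop.png

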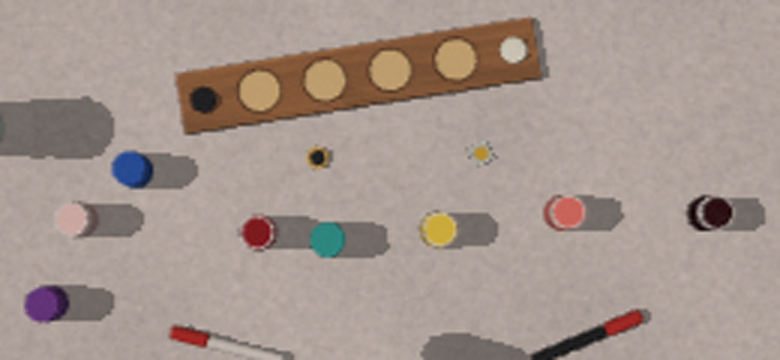

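The crop confirms them: pale (75,219), red (258,232), coral (567,212), maroon (716,212). Turquoise, blue, purple and yellow are distinct from these. Going above pale and looking with the wrist camera.

```bash
python3 -m jog '{"delta_pos":[[-28,26,11],[-28,26,11],[-28,26,11],[-28,26,11],[-28,26,11],[-28,26,11],[-28,26,11],[0,0,0],[0,0,0]],"yaw":[0,0,0,0,0,0,0,0,0],"hand":[0,0,0,0,0,0,0,0,0]}'
cat > w.py <<'E'
from h import *
from bench import r,imaging
import sys
d=imaging.get_image("wrist"); s=r.read_state(); pickle.dump(d,open('wrist.pkl','wb'))
cv2.imwrite(f'pics/{sys.argv[1]}.png',d['pixels'][...,::-1])
W=cloud(d); z=W[...,2]; m=((d['range_z']>0)&(z>.045)&(z<.06)).astype(np.uint8)
k,l,st,ce=cv2.connectedComponentsWithStats(m)
for i in range(1,k):
    if st[i,4]<150: continue
    c=max(cv2.findContours((l==i).astype(np.uint8),0,1)[0],key=len)
    (u,v),R=cv2.minEnclosingCircle(c); p=ray(d,u,v,.052); dp=p-s['ee_pos']
    print(round(u),round(v),'R mm',(R/f(d)*(d['pose'][2,3]-.052)*1000).round(1),'rgb',np.median(d['pixels'][l==i],0),p.round(4),'tool dxy mm',(s['eef_rot'].T@dp*1000).round(1))
E
python3 w.py w1
```

```text
t: 1.8
ee_pos: [0.477, 0.3645, 0.1321]
eef_rot: [[-0.134, 0.991, -0.002], [0.991, 0.134, -0.001], [-0.0, -0.002, -1.0]]
ft_force: [0.6, 0.2, -0.0]
gripper_width: 0.0855
440 51 R mm 31.3 rgb [76. 76. 74.] [0.5987 0.4882 0.052 ] tool dxy mm [105.2 137.5  80.6]
400 62 R mm 31.8 rgb [111. 116. 114.] [0.5717 0.4773 0.052 ] tool dxy mm [ 98.1 109.3  80.6]
145 129 R mm 20.6 rgb [ 89.  40. 112.] [0.3855 0.4024 0.052 ] tool dxy mm [ 48.8 -85.3  80.8]
254 187 R mm 18.3 rgb [192. 154. 149.] [0.4771 0.3671 0.052 ] tool dxy mm [ 1.6  0.8 80.7]
305 263 R mm 17.4 rgb [ 22.  60. 135.] [0.5312 0.3043 0.052 ] tool dxy mm [-68.   45.9  80.7]
```

View pics/w1.png

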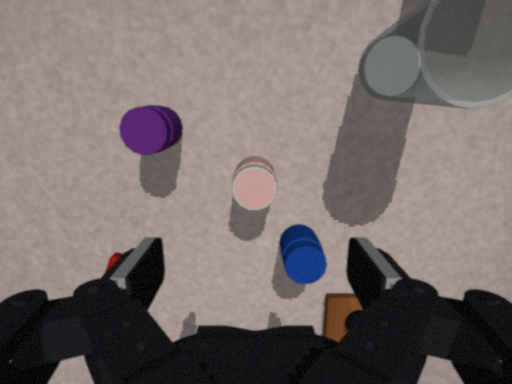

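The wrist view has pale at (254,187), within 2 mm of the top-camera estimate, with purple, blue and the glass clear of the fingers. Descending and gripping.

```bash
python3 -m jog '{"delta_pos":[[1,0.5,30],[0,0,30],[0,0,30],[0,0,20],[0,0,14],[0,0,0],[0,0,0],[0,0,0],[0,0,0],[0,0,0],[0,0,0],[0,0,0]],"yaw":[0,0,0,0,0,0,0,0,0,0,0,0],"hand":[0,0,0,0,0,0,1,1,1,1,1,1]}' 40
```

```text
t: 3.05
ee_pos: [0.4784, 0.3672, 0.0107]
eef_rot: [[-0.133, 0.991, 0.002], [0.991, 0.133, 0.002], [0.001, 0.002, -1.0]]
ft_force: [-0.7, 0.9, 4.6]
gripper_width: 0.0368
```

```bash
python3 -m jog '{"delta_pos":[[0,0,-10],[0,0,-30],[0,0,-30],[0,0,0],[0,0,0]],"yaw":[0,0,0,0,0],"hand":[1,1,1,1,1]}' 
python3 w.py w2
python3 - <<'E'
from h import *
from bench import imaging
d=imaging.get_image("scene"); W=cloud(d)
c=d['pixels'][60:260,290:490,::-1]
cv2.imwrite('pics/s2.png',cv2.resize(c,(600,600),interpolation=cv2.INTER_CUBIC))
E
```

```text
t: 3.55
ee_pos: [0.4783, 0.367, 0.0808]
eef_rot: [[-0.133, 0.991, 0.003], [0.991, 0.133, 0.002], [0.001, 0.003, -1.0]]
ft_force: [-0.5, -0.1, -1.3]
gripper_width: 0.037
442 52 R mm 33.6 rgb [122. 128. 125.] [0.5751 0.4782 0.052 ] tool dxy mm [ 97.9 111.8  27.3]
502 38 R mm 24.5 rgb [82. 82. 80.] [0.6075 0.4902 0.052 ] tool dxy mm [105.5 145.4  27.3]
113 140 R mm 20.8 rgb [ 99.  45. 125.] [0.385  0.4015 0.052 ] tool dxy mm [ 46.9 -86.8  27.2]
300 303 R mm 13.1 rgb [ 24.  64. 142.] [0.5212 0.3009 0.052 ] tool dxy mm [-70.8  34.8  27.2]
```

View pics/s2.png

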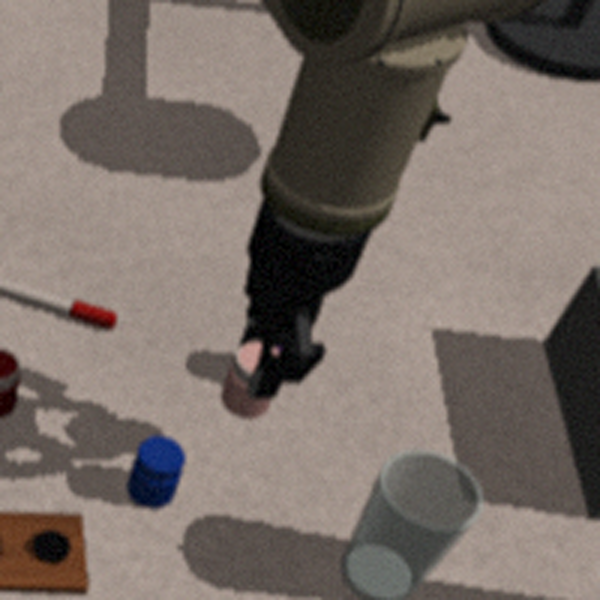

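Pale is held upright. Carrying it to the mark beside the white button, with a little more lift first.

```bash
python3 -m jog '{"delta_pos":[[0,0,-20],[-45,11,0],[-45,11,0],[-45,11,0],[-45,11,0],[-45,11,0],[-45,11,0],[-45,11,0],[-45,11,0],[-45,12,0],[-45,12,0],[0,0,0]],"yaw":[0,0,0,0,0,0,0,0,0,0,0,0],"hand":[1,1,1,1,1,1,1,1,1,1,1,1]}' 
python3 -m jog '{"delta_pos":[[0,0,0]],"yaw":[0],"hand":[1]}'
```

```text
t: 4.85
ee_pos: [0.6482, -0.0706, 0.0971]
eef_rot: [[-0.127, 0.992, -0.002], [0.992, 0.127, -0.002], [-0.001, -0.002, -1.0]]
ft_force: [-0.6, 0.3, -0.6]
gripper_width: 0.0371
t: 4.95
ee_pos: [0.6469, -0.0658, 0.0969]
eef_rot: [[-0.13, 0.991, -0.003], [0.991, 0.13, 0.001], [0.001, -0.003, -1.0]]
ft_force: [-0.8, 0.3, -0.6]
gripper_width: 0.0369
```

```bash
python3 -m jog '{"delta_pos":[[0,0,0],[0,0,0]],"yaw":[0,0],"hand":[1,1]}'
cat > m.py <<'E'
from h import *
from bench import r,imaging
import sys
for n in sys.argv[1:]:
    d=imaging.get_image(n); hsv=cv2.cvtColor(d['pixels'],cv2.COLOR_RGB2HSV); W=cloud(d)
    cv2.imwrite(f'pics/m_{n}.png',d['pixels'][...,::-1])
    m=cv2.inRange(hsv,(12,40,140),(25,130,255)); 
    for c in cv2.findContours(m,0,1)[0]:
        if len(c)<12 or cv2.contourArea(c)<80: continue
        (u,v),ax,an=cv2.fitEllipse(c); p=ray(d,u,v,.012)
        if .55<p[0]<.7 and abs(p[1])<.25: print(n,round(u),round(v),np.round(np.array(ax)/f(d)*d['range_z'][int(v),int(u)]*1000,1),p.round(4))
E
python3 m.py wrist
```

```text
t: 5.15
ee_pos: [0.6473, -0.0632, 0.0983]
eef_rot: [[-0.134, 0.991, -0.001], [0.991, 0.134, 0.0], [0.001, -0.001, -1.0]]
ft_force: [0.5, -0.1, -0.2]
gripper_width: 0.0373
wrist 254 183 [31.  47.6] [ 0.6472 -0.0585  0.012 ]
wrist 255 97 [44.8 46.8] [0.6382 0.0106 0.012 ]
wrist 255 10 [17.6 44.9] [0.6302 0.071  0.012 ]
```

View pics/m_wrist.png

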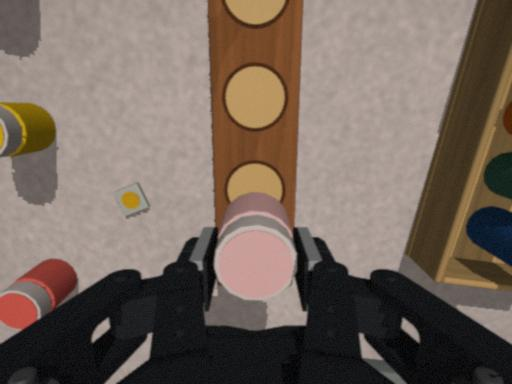

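The wrist view puts M2 at (255,97), i.e. (0.638,0.011), which agrees with the other views. The jar is centred over the rail at column 256. Lowering.

```bash
python3 -m jog '{"delta_pos":[[0,1,30],[0,0,25],[0,0,12],[0,0,5],[0,0,0],[0,0,0]],"yaw":[0,0,0,0,0,0],"hand":[1,1,1,1,1,1]}'
```

```text
t: 5.8
ee_pos: [0.65, -0.0645, 0.0284]
eef_rot: [[-0.133, 0.991, 0.002], [0.991, 0.133, -0.0], [-0.001, 0.002, -1.0]]
ft_force: [-0.1, 0.4, -0.2]
gripper_width: 0.0369
```

```bash
python3 -m jog '{"delta_pos":[[0,-0.5,3],[0,0,1],[0,0,1],[0,0,0]],"yaw":[0,0,0,0],"hand":[1,1,1,1]}'
```

```text
t: 6.2
ee_pos: [0.6489, -0.0648, 0.0228]
eef_rot: [[-0.132, 0.991, 0.001], [0.991, 0.132, -0.0], [-0.0, 0.001, -1.0]]
ft_force: [-2.6, 0.4, 5.0]
gripper_width: 0.0369
```

Contact is felt at the expected height (5 N). Releasing and rising.

```bash
python3 -m jog '{"delta_pos":[[0,0,0],[0,0,0],[0,0,0],[0,0,0],[0,0,0],[0,0,-20],[0,0,-30],[0,0,-40],[0,0,-10],[0,0,0],[0,0,0]],"yaw":[0,0,0,0,0,0,0,0,0,0,0],"hand":[0,0,0,0,0,0,0,0,0,0,0]}'
python3 w.py w3
```

```text
t: 7.3
ee_pos: [0.6479, -0.0645, 0.1208]
eef_rot: [[-0.133, 0.991, -0.001], [0.991, 0.133, 0.0], [0.0, -0.001, -1.0]]
ft_force: [0.3, 0.3, -1.1]
gripper_width: 0.0853
481 138 R mm 107.4 rgb [125.  99.  62.] [0.813  0.0017 0.052 ] tool dxy mm [ 43.5 173.2  67.3]
13 126 R mm 20.8 rgb [178. 144.  25.] [ 0.4627 -0.036   0.052 ] tool dxy mm [  52.6 -179.    68.3]
510 176 R mm 16.0 rgb [20. 37. 28.] [ 0.8446 -0.0235  0.052 ] tool dxy mm [ 14.3 201.2  67.2]
257 190 R mm 18.4 rgb [146. 121. 117.] [ 0.6502 -0.0606  0.052 ] tool dxy mm [ 3.4  3.6 67.7]
498 230 R mm 18.1 rgb [13. 28. 47.] [ 0.8505 -0.0683  0.052 ] tool dxy mm [-30.8 201.2  67.2]
38 290 R mm 18.6 rgb [165.  83.  76.] [ 0.4742 -0.1748  0.052 ] tool dxy mm [ -86.5 -186.    68.2]
```

View pics/w3.png

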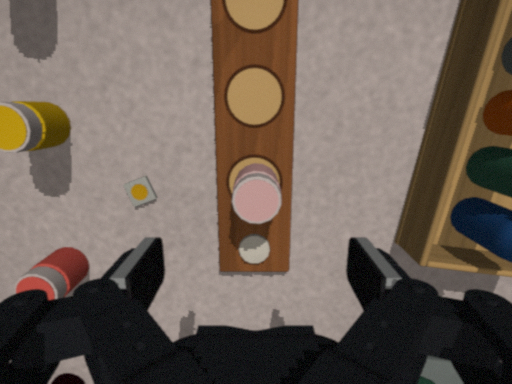

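Pale stands, but the 60 mm mask limit clips its top, so I'm measuring it again at its true height of 64 mm.

```bash
cat > p.py <<'E'
from h import *
from bench import r,imaging
import sys
M=np.array([[.649,-.0636],[.639,.0104],[.629,.0847],[.619,.159]])
for n in sys.argv[1:]:
    d=imaging.get_image(n); W=cloud(d); z=W[...,2]
    m=((d['range_z']>0)&(z>.056)&(z<.075)&(W[...,0]>.56)&(W[...,0]<.7)&(abs(W[...,1])<.25)).astype(np.uint8)
    for c in cv2.findContours(m,0,1)[0]:
        if cv2.contourArea(c)<50: continue
        (u,v),R=cv2.minEnclosingCircle(c); k=cv2.moments(c)
        q=np.zeros_like(m); cv2.drawContours(q,[c],-1,1,-1); q=q>0
        p=ray(d,u,v,.064)[:2]; p2=ray(d,k['m10']/k['m00'],k['m01']/k['m00'],.064)[:2]; i=np.argmin(np.linalg.norm(M-p,axis=1))
        print(n,round(u),round(v),'Rmm',round(R/f(d)*(d['pose'][2,3]-.064)*1000,1),'rgb',np.median(d['pixels'][q],0),'circ',p.round(4),'cen',p2.round(4),'mark',i+1,'err mm',((p-M[i])*1000).round(1),'zmed',np.median(z[q]).round(4),np.ptp(W[q][:,:2],0).round(3))
E
python3 p.py wrist scene
```

```text
wrist 258 199 Rmm 18.2 rgb [188. 149. 145.] circ [ 0.6503 -0.0644] cen [ 0.6503 -0.0644] mark 1 err mm [ 1.3 -0.8] zmed 0.0652 [0.037 0.086]
scene 183 229 Rmm 15.6 rgb [183. 147. 140.] circ [ 0.6553 -0.0627] cen [ 0.6548 -0.0632] mark 1 err mm [6.3 0.9] zmed 0.0623 [0.488 0.254]
```

Pale is on its mark within 1.5 mm. Next is coral.

```bash
python3 -m jog '{"delta_pos":[[-17,-38,0],[-17,-38,0],[-17,-38,0],[-18,-37,0],[-18,-37,0],[0,0,0],[0,0,0],[0,0,0]],"yaw":[0,0,0,0,0,0,0,0],"hand":[0,0,0,0,0,0,0,0]}'
python3 w.py w4
```

```text
t: 8.25
ee_pos: [0.474, -0.1754, 0.1215]
eef_rot: [[-0.133, 0.991, -0.0], [0.991, 0.133, 0.001], [0.001, -0.0, -1.0]]
ft_force: [0.3, 0.4, 0.1]
gripper_width: 0.0855
254 3 R mm 21.1 rgb [173. 144.  27.] [ 0.4569 -0.0416  0.052 ] tool dxy mm [134.8   0.7  69.6]
504 80 R mm 22.0 rgb [84. 70. 67.] [ 0.642  -0.0666  0.052 ] tool dxy mm [ 85.3 180.8  69.6]
250 195 R mm 18.2 rgb [179.  78.  68.] [ 0.4718 -0.177   0.052 ] tool dxy mm [-1.5 -2.6 69.6]
```

```bash
python3 -m jog '{"delta_pos":[[-1.5,-2,30],[0,0,30],[0,0,30],[0,0,16],[0,0,9],[0,0,0]],"yaw":[0,0,0,0,0,0],"hand":[0,0,0,0,0,0]}'; python3 -m jog '{"delta_pos":[[0,0,0],[0,0,0],[0,0,0],[0,0,0],[0,0,0],[0,0,0]],"yaw":[0,0,0,0,0,0],"hand":[1,1,1,1,1,1]}'
```

```text
t: 8.9
ee_pos: [0.4714, -0.1765, 0.0055]
eef_rot: [[-0.134, 0.991, -0.002], [0.991, 0.134, 0.001], [0.002, -0.002, -1.0]]
ft_force: [-0.2, -0.0, -0.9]
gripper_width: 0.0854
t: 9.5
ee_pos: [0.4729, -0.178, 0.0084]
eef_rot: [[-0.132, 0.991, 0.002], [0.991, 0.132, -0.001], [-0.001, 0.002, -1.0]]
ft_force: [-0.9, 1.3, 6.1]
gripper_width: 0.0374
```

```bash
python3 -m jog '{"delta_pos":[[0,0,-15],[0,0,-35],[0,0,-40],[27,32,0],[27,32,0],[27,32,0],[27,32,0],[28,31,0],[28,31,0],[0,0,0],[0,0,0],[0,0,0]],"yaw":[0,0,0,0,0,0,0,0,0,0,0,0],"hand":[1,1,1,1,1,1,1,1,1,1,1,1]}'; python3 -m jog '{"delta_pos":[[0,0,0]],"yaw":[0],"hand":[1]}'; python3 m.py wrist
```

```text
t: 10.7
ee_pos: [0.6379, 0.0095, 0.0969]
eef_rot: [[-0.132, 0.991, -0.0], [0.991, 0.132, -0.0], [-0.0, -0.001, -1.0]]
ft_force: [-0.3, -0.4, -0.1]
gripper_width: 0.0371
t: 10.8
ee_pos: [0.6379, 0.0091, 0.0971]
eef_rot: [[-0.131, 0.991, -0.0], [0.991, 0.131, -0.0], [-0.0, -0.0, -1.0]]
ft_force: [0.6, -0.8, 0.3]
gripper_width: 0.0373
wrist 254 181 [31.  48.2] [0.6374 0.0158 0.012 ]
wrist 254 94 [45.1 47.1] [0.6283 0.085  0.012 ]
wrist 254 8 [14.6 43.1] [0.6207 0.1439 0.012 ]
```

View pics/m_wrist.png

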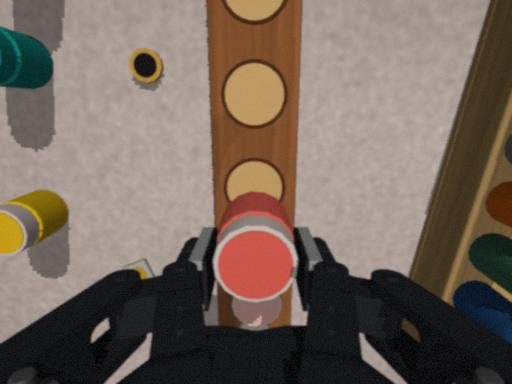

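Coral is upright in the grip at (256,262), with M3 at (254,94). Lowering.

```bash
python3 -m jog '{"delta_pos":[[1,1,30],[0,0,25],[0,0,12],[0,0,5],[0,0,2],[0,0,0],[0,0,0]],"yaw":[0,0,0,0,0,0,0],"hand":[1,1,1,1,1,1,1]}'
```

```text
t: 11.55
ee_pos: [0.6404, 0.0112, 0.0244]
eef_rot: [[-0.133, 0.991, 0.002], [0.991, 0.133, -0.0], [-0.0, 0.002, -1.0]]
ft_force: [1.0, -0.6, -1.2]
gripper_width: 0.0374
```

```bash
python3 -m jog '{"delta_pos":[[0,-0.5,2],[0,0,1],[0,0,0.5],[0,0,0]],"yaw":[0,0,0,0],"hand":[1,1,1,1]}'
```

```text
t: 11.95
ee_pos: [0.6392, 0.0113, 0.0205]
eef_rot: [[-0.133, 0.991, 0.001], [0.991, 0.133, -0.0], [-0.0, 0.001, -1.0]]
ft_force: [-2.3, 0.3, 6.1]
gripper_width: 0.0371
```

```bash
python3 -m jog '{"delta_pos":[[0,0,0],[0,0,0],[0,0,0],[0,0,0],[0,0,0],[0,0,-20],[0,0,-30],[0,0,-40],[0,0,-10],[0,0,0],[0,0,0],[0,0,0]],"yaw":[0,0,0,0,0,0,0,0,0,0,0,0],"hand":[0,0,0,0,0,0,0,0,0,0,0,0]}'
python3 p.py wrist
```

```text
t: 13.15
ee_pos: [0.6373, 0.0113, 0.1169]
eef_rot: [[-0.133, 0.991, -0.004], [0.991, 0.133, 0.0], [0.001, -0.004, -1.0]]
ft_force: [0.6, -0.2, -0.0]
gripper_width: 0.0851
wrist 257 289 Rmm 16.8 rgb [188. 148. 143.] circ [ 0.6502 -0.063 ] cen [ 0.6502 -0.0631] mark 1 err mm [1.2 0.6] zmed 0.0651 [0.039 0.162]
wrist 258 199 Rmm 18.2 rgb [189.  82.  71.] circ [0.6406 0.0126] cen [0.6406 0.0126] mark 2 err mm [1.6 2.2] zmed 0.0652 [0.037 0.085]
```

Coral is within about 2.5 mm. Next is deep red, beside turquoise.

```bash
python3 -m jog '{"delta_pos":[[29,-26,0],[29,-26,0],[29,-26,0],[29,-26,0],[29,-27,0],[29,-27,0],[0,0,0],[0,0,0],[0,0,0]],"yaw":[0,0,0,0,0,0,0,0,0],"hand":[0,0,0,0,0,0,0,0,0]}'
python3 w.py w5
```

```text
t: 14.1
ee_pos: [0.4594, 0.1623, 0.1189]
eef_rot: [[-0.132, 0.991, -0.0], [0.991, 0.132, -0.0], [-0.0, -0.0, -1.0]]
ft_force: [0.4, -0.4, 0.3]
gripper_width: 0.0854
386 15 R mm 24.0 rgb [ 20.  56. 127.] [0.5318 0.2999 0.052 ] tool dxy mm [127.   89.8  67. ]
252 193 R mm 18.2 rgb [110.  10.  13.] [0.4577 0.1634 0.052 ] tool dxy mm [ 1.5 -1.7 67. ]
229 277 R mm 17.0 rgb [ 17. 115. 109.] [0.4483 0.0872 0.052 ] tool dxy mm [-72.8 -21.   67.1]
```

View pics/w5.png

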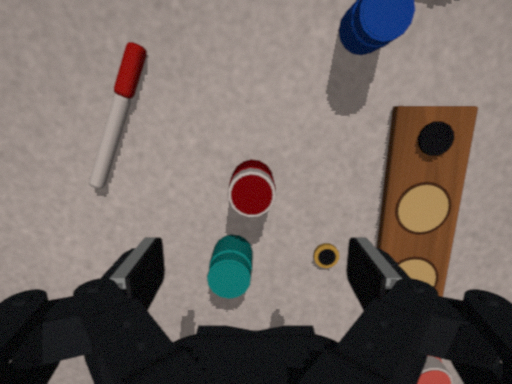

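Red is at (252,193), with turquoise at (230,277) offset along the rail and so clear of the fingers. Grasping.

```bash
python3 -m jog '{"delta_pos":[[1,-1.5,30],[0,0,30],[0,0,30],[0,0,14],[0,0,8],[0,0,0],[0,0,0]],"yaw":[0,0,0,0,0,0,0],"hand":[0,0,0,0,0,0,0]}'; python3 -m jog '{"delta_pos":[[0,0,0],[0,0,0],[0,0,0],[0,0,0],[0,0,0],[0,0,0]],"yaw":[0,0,0,0,0,0],"hand":[1,1,1,1,1,1]}'
```

```text
t: 14.85
ee_pos: [0.4587, 0.1637, 0.0086]
eef_rot: [[-0.132, 0.991, 0.002], [0.991, 0.132, 0.0], [0.0, 0.002, -1.0]]
ft_force: [-0.1, -0.1, 0.7]
gripper_width: 0.0853
t: 15.45
ee_pos: [0.4581, 0.1637, 0.0085]
eef_rot: [[-0.133, 0.991, 0.001], [0.991, 0.133, 0.0], [0.0, 0.001, -1.0]]
ft_force: [-2.5, 0.1, 7.2]
gripper_width: 0.0371
```

```bash
python3 -m jog '{"delta_pos":[[0,0,-15],[0,0,-35],[0,0,-40],[-20,32,0],[-20,32,0],[-20,32,0],[-20,32,0],[-21,31,0],[0,0,0],[0,0,0],[0,0,0],[0,0,0]],"yaw":[0,0,0,0,0,0,0,0,0,0,0,0],"hand":[1,1,1,1,1,1,1,1,1,1,1,1]}'; python3 m.py wrist
```

```text
t: 16.65
ee_pos: [0.6277, 0.0852, 0.0975]
eef_rot: [[-0.133, 0.991, -0.0], [0.991, 0.133, 0.0], [0.0, -0.0, -1.0]]
ft_force: [-1.3, -0.7, -1.1]
gripper_width: 0.0371
wrist 254 183 [31.1 48.5] [0.6275 0.0902 0.012 ]
wrist 254 96 [45.5 47.5] [0.6185 0.1593 0.012 ]
```

```bash
python3 -m jog '{"delta_pos":[[-0.5,0.5,30],[0,0,25],[0,0,12],[0,0,5],[0,0,2],[0,0,0],[0,0,0]],"yaw":[0,0,0,0,0,0,0],"hand":[1,1,1,1,1,1,1]}'; python3 -m jog '{"delta_pos":[[0,0,1],[0,0,1],[0,0,0]],"yaw":[0,0,0],"hand":[1,1,1]}'
```

```text
t: 17.4
ee_pos: [0.6301, 0.0842, 0.0249]
eef_rot: [[-0.133, 0.991, 0.002], [0.991, 0.133, 0.0], [-0.0, 0.002, -1.0]]
ft_force: [-1.0, -0.0, -0.4]
gripper_width: 0.0374
t: 17.7
ee_pos: [0.6291, 0.0841, 0.0215]
eef_rot: [[-0.133, 0.991, 0.0], [0.991, 0.133, -0.0], [-0.0, 0.0, -1.0]]
ft_force: [0.3, -0.1, -1.5]
gripper_width: 0.0371
```

```bash
python3 -m jog '{"delta_pos":[[0,0,1],[0,0,0.5],[0,0,0]],"yaw":[0,0,0],"hand":[1,1,1]}'
```

```text
t: 18.0
ee_pos: [0.6292, 0.0841, 0.0205]
eef_rot: [[-0.133, 0.991, 0.0], [0.991, 0.133, -0.0], [-0.0, 0.0, -1.0]]
ft_force: [-3.3, -0.1, 5.4]
gripper_width: 0.0372
```

```bash
python3 -m jog '{"delta_pos":[[0,0,0],[0,0,0],[0,0,0],[0,0,0],[0,0,0],[0,0,-20],[0,0,-30],[0,0,-40],[0,0,-10],[0,0,0],[0,0,0],[0,0,0]],"yaw":[0,0,0,0,0,0,0,0,0,0,0,0],"hand":[0,0,0,0,0,0,0,0,0,0,0,0]}'
python3 p.py wrist
```

```text
t: 19.2
ee_pos: [0.6276, 0.0841, 0.1175]
eef_rot: [[-0.133, 0.991, -0.004], [0.991, 0.133, -0.0], [0.0, -0.004, -1.0]]
ft_force: [-0.2, 0.3, 0.1]
gripper_width: 0.0853
wrist 258 284 Rmm 16.9 rgb [187.  82.  71.] circ [0.6405 0.0138] cen [0.6404 0.0139] mark 2 err mm [1.5 3.4] zmed 0.0651 [0.039 0.157]
wrist 258 200 Rmm 18.1 rgb [112.  10.  14.] circ [0.6307 0.0843] cen [0.6308 0.0842] mark 3 err mm [ 1.7 -0.4] zmed 0.0652 [0.037 0.086]
```

Red is placed within 2 mm. Now maroon.

```bash
python3 -m jog '{"delta_pos":[[-39,-21,0],[-39,-21,0],[-39,-21,0],[-39,-21,0],[-39,-21,0],[-40,-22,0],[-40,-22,0],[-40,-22,0],[-40,-22,0],[-40,-22,0],[0,0,0],[0,0,0]],"yaw":[0,0,0,0,0,0,0,0,0,0,0,0],"hand":[0,0,0,0,0,0,0,0,0,0,0,0]}'
python3 -m jog '{"delta_pos":[[0,0,0],[0,0,0]],"yaw":[0,0],"hand":[0,0]}'
python3 w.py w6
```

```text
t: 20.45
ee_pos: [0.4671, -0.3363, 0.1184]
eef_rot: [[-0.13, 0.992, -0.002], [0.992, 0.13, 0.002], [0.002, -0.001, -1.0]]
ft_force: [-0.2, 0.9, -0.1]
gripper_width: 0.0853
t: 20.65
ee_pos: [0.4687, -0.3345, 0.1193]
eef_rot: [[-0.134, 0.991, -0.001], [0.991, 0.134, 0.001], [0.001, -0.001, -1.0]]
ft_force: [-0.1, 0.6, 0.0]
gripper_width: 0.0854
251 198 R mm 18.1 rgb [28.  6. 10.] [ 0.4673 -0.3377  0.052 ] tool dxy mm [-2.9 -2.  67.6]
```

View pics/w6.png

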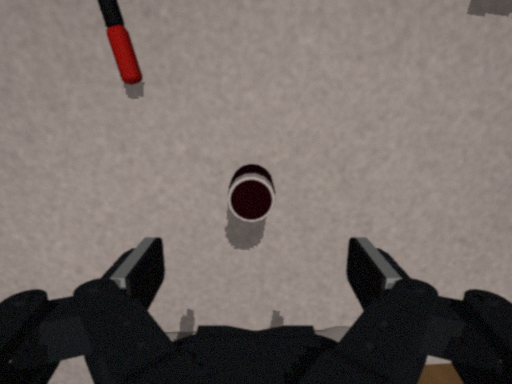

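Maroon is alone at (251,198).

```bash
python3 -m jog '{"delta_pos":[[-2.5,-2,30],[0,0,30],[0,0,30],[0,0,14],[0,0,8],[0,0,0],[0,0,0]],"yaw":[0,0,0,0,0,0,0],"hand":[0,0,0,0,0,0,0]}'; python3 -m jog '{"delta_pos":[[0,0,0],[0,0,0],[0,0,0],[0,0,0],[0,0,0],[0,0,0]],"yaw":[0,0,0,0,0,0],"hand":[1,1,1,1,1,1]}'
```

```text
t: 21.4
ee_pos: [0.4677, -0.3392, 0.0093]
eef_rot: [[-0.133, 0.991, 0.002], [0.991, 0.133, -0.001], [-0.001, 0.001, -1.0]]
ft_force: [-0.0, 0.6, 0.3]
gripper_width: 0.0853
t: 22.0
ee_pos: [0.4672, -0.3391, 0.009]
eef_rot: [[-0.133, 0.991, 0.001], [0.991, 0.133, -0.001], [-0.001, 0.001, -1.0]]
ft_force: [-0.9, 2.1, 6.1]
gripper_width: 0.0377
```

```bash
python3 -m jog '{"delta_pos":[[0,0,-15],[0,0,-35],[0,0,-40],[0,0,-15]],"yaw":[0,0,0,0],"hand":[1,1,1,1]}'; python3 -m jog '{"delta_pos":[[39,18,0],[39,18,0],[39,18,0],[39,18,0],[39,18,0],[39,18,0],[40,18,0],[40,18,0],[40,18,0],[40,18,0],[40,18,0],[39,18,0]],"yaw":[0,0,0,0,0,0,0,0,0,0,0,0],"hand":[1,1,1,1,1,1,1,1,1,1,1,1]}';python3 -m jog '{"delta_pos":[[0,0,15],[0,0,0],[0,0,0],[0,0,0]],"yaw":[0,0,0,0],"hand":[1,1,1,1]}'; python3 m.py wrist
```

```text
t: 22.4
ee_pos: [0.4687, -0.3404, 0.1187]
eef_rot: [[-0.133, 0.991, 0.005], [0.991, 0.133, -0.005], [-0.005, 0.005, -1.0]]
ft_force: [0.6, -1.1, -0.0]
gripper_width: 0.0373
t: 23.6
ee_pos: [0.6181, 0.1607, 0.113]
eef_rot: [[-0.133, 0.991, -0.0], [0.991, 0.133, -0.0], [-0.0, -0.0, -1.0]]
ft_force: [-0.3, -0.1, -1.5]
gripper_width: 0.0376
t: 24.0
ee_pos: [0.618, 0.1576, 0.0983]
eef_rot: [[-0.131, 0.991, -0.0], [0.991, 0.131, -0.0], [-0.0, -0.0, -1.0]]
ft_force: [0.3, -0.4, -1.2]
gripper_width: 0.0369
wrist 254 180 [31.4 48.2] [0.6177 0.1645 0.012 ]
```

```bash
python3 -m jog '{"delta_pos":[[0,0,30],[0,0,25],[0,0,12],[0,0,5],[0,0,2],[0,0,0],[0,0,0]],"yaw":[0,0,0,0,0,0,0],"hand":[1,1,1,1,1,1,1]}'; python3 -m jog '{"delta_pos":[[0,0,1],[0,0,1],[0,0,0.5],[0,0,0]],"yaw":[0,0,0,0],"hand":[1,1,1,1]}'
```

```text
t: 24.75
ee_pos: [0.6192, 0.159, 0.0254]
eef_rot: [[-0.133, 0.991, 0.002], [0.991, 0.133, 0.0], [0.0, 0.002, -1.0]]
ft_force: [0.5, 0.5, -0.2]
gripper_width: 0.037
t: 25.15
ee_pos: [0.618, 0.1588, 0.0213]
eef_rot: [[-0.133, 0.991, -0.0], [0.991, 0.133, -0.0], [-0.0, -0.0, -1.0]]
ft_force: [-0.2, 0.5, -1.7]
gripper_width: 0.0369
```

```bash
python3 -m jog '{"delta_pos":[[-0.5,0,1],[0,0,0.5],[0,0,0]],"yaw":[0,0,0],"hand":[1,1,1]}'
```

```text
t: 25.45
ee_pos: [0.6183, 0.1587, 0.0211]
eef_rot: [[-0.133, 0.991, 0.0], [0.991, 0.133, 0.0], [0.0, 0.0, -1.0]]
ft_force: [-3.2, 1.1, 7.5]
gripper_width: 0.0375
```

```bash
python3 -m jog '{"delta_pos":[[0,0,0],[0,0,0],[0,0,0],[0,0,0],[0,0,0],[0,0,-20],[0,0,-30],[0,0,-40],[0,0,-10],[0,0,0],[0,0,0],[0,0,0]],"yaw":[0,0,0,0,0,0,0,0,0,0,0,0],"hand":[0,0,0,0,0,0,0,0,0,0,0,0]}'
python3 p.py wrist
python3 -m jog '{"delta_pos":[[0,0,-35],[0,-20,-35],[-10,-45,-35],[-10,-45,-35],[-10,-45,0],[-10,-45,0],[0,0,0],[0,0,0],[0,0,0]],"yaw":[0,0,0,0,0,0,0,0,0],"hand":[0,0,0,0,0,0,0,0,0]}'
python3 p.py top scene
python3 - <<'E'
import cv2
from bench import imaging
d=imaging.get_image('top'); cv2.imwrite('pics/t9.png',cv2.resize(d['pixels'][120:260,110:410,::-1],(800,373),interpolation=cv2.INTER_CUBIC))
d=imaging.get_image('scene'); cv2.imwrite('pics/s9.png',cv2.resize(d['pixels'][130:280,60:480,::-1],(800,286),interpolation=cv2.INTER_CUBIC))
E
```

```text
t: 26.65
ee_pos: [0.6167, 0.158, 0.1174]
eef_rot: [[-0.133, 0.991, -0.004], [0.991, 0.133, -0.001], [-0.0, -0.004, -1.0]]
ft_force: [-0.1, -0.2, -0.3]
gripper_width: 0.0855
wrist 259 287 Rmm 16.8 rgb [116.  12.  15.] circ [0.6305 0.0855] cen [0.6306 0.0854] mark 3 err mm [1.5 0.8] zmed 0.0651 [0.04 0.16]
wrist 258 197 Rmm 18.2 rgb [34.  7. 12.] circ [0.6195 0.1606] cen [0.6197 0.1605] mark 4 err mm [0.5 1.6] zmed 0.0652 [0.037 0.084]
t: 27.6
ee_pos: [0.4375, 0.0966, 0.25]
eef_rot: [[-0.133, 0.991, -0.0], [0.991, 0.133, 0.0], [0.0, -0.0, -1.0]]
ft_force: [0.4, 0.5, 0.4]
gripper_width: 0.0854
top 230 168 Rmm 18.7 rgb [47.5 24.  27. ] circ [0.6194 0.1591] cen [0.6195 0.1589] mark 4 err mm [0.4 0.1] zmed 0.0648 [0.037 0.037]
top 253 164 Rmm 18.7 rgb [124.  28.  32.] circ [0.6305 0.083 ] cen [0.6304 0.0826] mark 3 err mm [ 1.5 -1.7] zmed 0.0647 [0.037 0.033]
top 274 160 Rmm 18.9 rgb [198.  99.  90.] circ [0.64   0.0117] cen [0.6405 0.0116] mark 2 err mm [1.  1.3] zmed 0.0643 [0.036 0.036]
top 298 157 Rmm 18.6 rgb [200. 166. 161.] circ [ 0.6497 -0.0652] cen [ 0.6499 -0.0654] mark 1 err mm [ 0.7 -1.6] zmed 0.0644 [0.036 0.033]
scene 281 232 Rmm 15.8 rgb [40. 30. 27.] circ [0.6254 0.1604] cen [0.6246 0.1603] mark 4 err mm [6.4 1.4] zmed 0.0626 [0.038 0.037]
scene 247 231 Rmm 15.6 rgb [92.  30.5 30.5] circ [0.6362 0.085 ] cen [0.6356 0.0845] mark 3 err mm [7.2 0.3] zmed 0.0625 [0.507 0.106]
scene 216 230 Rmm 15.6 rgb [168.  75.  66.] circ [0.6453 0.0137] cen [0.6455 0.0138] mark 2 err mm [6.3 3.3] zmed 0.0625 [0.04  0.037]
scene 182 229 Rmm 15.7 rgb [172. 138. 131.] circ [ 0.6553 -0.0629] cen [ 0.655  -0.0631] mark 1 err mm [6.3 0.7] zmed 0.0621 [0.038 0.037]
```

View pics/t9.png

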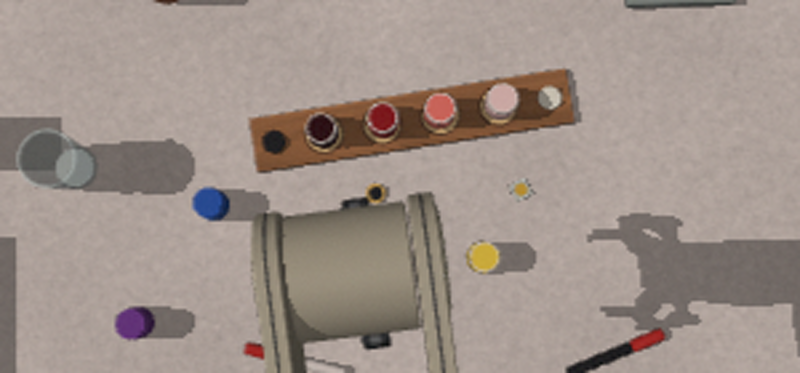

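View pics/s9.png

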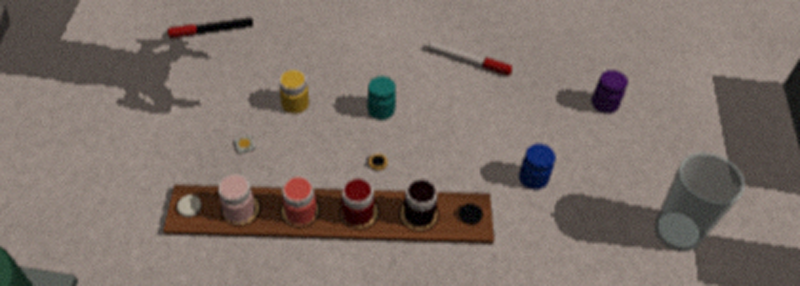

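All four jars stand upright in order, each within its mark: white button, pale (235,200), coral (298,200), red (357,203), maroon (421,205), black button. Yellow and the glass are still standing where they were. Handing in.

```bash
python3 -c "
from bench import r,sign_off
print(r.read_state()['t']); print(sign_off())"
```

```text
27.8
the job is handed in; nothing more can be done
None
```

The four red jars now stand upright on the rail in order of shade: pale next to the white button, then coral, deep red, and maroon next to the black button. I handed the job in at 27.8 s, with the gripper open and clear of everything.

- **Centring:** The last top-camera check put each jar within about 2.3 mm of its mark's centre. The wrist camera agreed to about 3 mm; coral looks furthest off, about 2–3 mm towards red (one oblique wrist reading gave 3.7 mm).
- **Disagreement:** The scene camera's readings sit 6–7 mm further in x for every jar. It showed the same shift for jars I had not touched, because its slanted view takes in the jar sides, so I did not use it for centring.
- **Left alone:** In the final pictures the yellow jar, the glass and the look-alike jars are standing, apparently where they were; I did not re-measure their positions. I read about 7.5 N at most on the wrist, sampled only at the end of each move.

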